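Load a screw post in the setting fixture and hold its sprung shutter at half travel

TASK

Take the tall brass screw post out of the pocket tray and seat it fully home and upright, flanged head down, in the round nest of the setting fixture, and let go of it. Then slide the fixture's sprung shutter by its tab to half of its travel, so that the shutter's round window stands centred over the post, and finish while still holding it there with the fingers against the spring. Leave the two low snap caps in their pockets, and do not disturb the mallet or the jar.

Things in the scene. Friction and masses are not known exactly. Their poses are not given: they have to be found in the camera images.
- post_mid (a point): Centre (half-way up) of the loose brass screw post, 24 mm tall, about 20 g: a flanged head 16 mm in diameter, 4 mm thick, at the foot, and on it a plain round barrel 10 mm in diameter, 20 mm tall. z is its own axis, upright at the start. It stands head down in one of the tray's three pockets, foot 8 mm above the bench, 18 mm of barrel standing clear of the tray's top.
- tray: Fixed wooden pocket tray 160 x 60 x 14 mm (x, y, z), origin at the centre of its underside. Three round pockets 20 mm in diameter and 6 mm deep in a row along its x axis, at x = -48, 0 and +48 mm; which of them holds the post varies. Its x axis lies roughly along world x.
- cap_a: Low domed brass snap cap 16 mm in diameter and 10.5 mm tall, loose in one of the tray's pockets, standing 4.5 mm out of it. Origin at the centre of its underside. A bystander.
- cap_b: Second snap cap, the same as cap_a, in another pocket. A bystander.
- nest (a point): Centre of the nest's mouth, 22 mm above the bench: a round recess 20 mm in diameter and 6 mm deep (2 mm chamfer) in the die block. A seated post's centre is 6 mm above this point. Axes as the fixture's, z up. The shutter is parked on the +y side: its leading edge is then 23 mm from this point in y, its top 26 mm above, so fingers closing along x have most room.
- tab (a point): Centre of the upright steel tab on the shutter, 65 mm above the bench: 10 mm thick along y, 32 mm wide along x, standing 34 mm over the shutter plate, whose top is 17 mm below this point. It moves with the shutter; axes as the fixture's. At home it is 85 mm to the +y side of the nest, at half travel 45 mm. Free space in front and behind: the end block begins 60 mm behind the parked tab.
- shutter (a joint): Travel of the shutter in m: 0 at home (parked), growing as it slides in the fixture's -y direction over the nest, 0.080 at the far stop; at 0.040, half travel, the window is centred over the nest. A spring pulls it home with about 3.6 N at home, 8.4 N at half travel, 13 N at the far stop; it runs home if let go.
- mallet: Red mallet with clear plastic faces, 240 mm long, lying roughly along y near the far side of the bench. A bystander; origin on the bench beneath the handle.
- jar: Glass jar with a brass lid, 66 mm in diameter and 85 mm tall. A bystander; origin at the centre of its underside.
- fixture: The setting fixture, bolted down, origin on the bench beneath the nest. Steel base 8 mm thick, 100 mm wide (x), from y = -48 to +232 mm. The die block with the nest is 60 x 50 mm (x, y), top 22 mm up. Two rails at x = 23 to 40 mm either side, y = 30 to 145, tops 52 mm up, guide the shutter; behind them an end block, y = 145 to 167, top 54 mm up, with the spring tube (axis 42 mm up).
- window (a point): Centre of the round window, 24 mm in diameter, in the shutter plate (aluminium, 50 mm wide in x, 82 mm long, 4 mm thick), at its top face 48 mm above the bench, 45 mm to the -y side of the tab. Moves with the shutter; 40 mm to the +y side of the nest when parked. A seated post's top is 4 mm below the plate.

How it is judged:
On the way, in this order (a step that is already met when the one before it is completed fails the run):
1. the post is seated in the nest, upright and let go, with the shutter still parked (horizontal distance between post_mid and nest below 0.004 m and z of post_mid in the frame of nest below 0.008 m and angle between post_mid's own z axis and vertical below 0.12 rad and contact force between the fingers and post below 0.1 N and value of joint shutter below 0.008 m), for 0.2 s.
2. the shutter is held at half travel (value of joint shutter between 0.035 and 0.045 m and contact force between the fingers and shutter above 2 N), for 0.3 s.
At the end, for the whole second after the job is handed in: The post stands in the nest: centre within 4 mm of the nest's axis and at most 8 mm above its mouth, upright within 0.12 rad, at rest, touched by neither fingers nor shutter. The shutter stands still at 35 to 45 mm of its 80 mm travel and the fingers bear on the shutter with over 2 N (all of step 2 and velocity of joint shutter between -0.01 and 0.01 m/s and contact force between post and shutter below 0.1 N and horizontal distance between post_mid and nest below 0.004 m and z of post_mid in the frame of nest below 0.008 m and angle between post_mid's own z axis and vertical below 0.12 rad and contact force between the fingers and post below 0.1 N and linear speed of post below 0.02 m/s); the arm keeps its last pose, push and grip.
It fails at once if a snap cap is moved more than 15 mm (distance of any of cap_a, cap_b from where it was at the start of the episode above 0.015 m).
It fails at once if the mallet or the jar is moved more than 30 mm (distance of any of mallet, jar from where it was at the start of the episode above 0.03 m).
It also fails if it takes over 48 s, if anything falls off the work surface, if the arm or the gripper's body presses on something with over 40 N, if the wrist force passes 120 N, or if a joint passes its speed limit or range.

ROBOT

A 6-joint arm with a two-finger parallel gripper is mounted at the origin on the work surface. World frame = base frame: x ahead of the robot, y to its left, z up, the work surface at z = 0. Lengths are in m, angles in rad, forces in N, time in s.
With the tool pointing down it reaches from about 0.3 to 0.825 m from the base axis. Payload 5.4 kg.
Tool frame: the origin (TCP) lies midway between the tips of the shut fingers; the grasp point (between the pads) lies 19 mm behind it; z points along the fingers, y is the direction in which the jaws open and shut (so a half turn about z gives the same grasp; the last joint's range is limited). The gripper opens to 92 mm and grips with 3 to 60 N. Pads are 20 mm wide; open, the fingers measure 128 mm over their backs; the gripper's body (75 mm by 189 mm) begins 69 mm behind the grasp point.
Start: joints at [-1.392, 0.158, 1.597, -0, 1.386, -0.21], TCP at [0.218, -0.532, 0.215] pointing down, gripper open.
Joint ranges: [-2.91, 2.91], [-0.94, 2.29], [0.18, 2.7], [-1.29, 4.43], [0.17, 2.64], [-3, 3]. Speed limits (rad/s): [2.57, 2.57, 3.14, 3.14, 3.14, 3.14].

INTERFACE

Orientations are given as a unit quaternion [x, y, z, w].
In Python, from cell import env gives the robot as it stands.
- The arm moves only by the tool carry_out, never from a script. Its argument "commands" is a list of rows, each an object with "offset": the shift along the tool's x, y, z in units of 0.12 m (1.0 is 0.12 m), a list of three; "turn": the turn about the tool's z in units of pi rad (1.0 is pi rad). A call has 1 to 10 rows; each row is the pose to reach, as a shift and turn from the pose measured when the call began, along the tool's axes at that moment, turning the shorter way round; what a row does not reach only later rows make up. A row lasts 1/12 s, in which the tool goes at most 41.7 mm and 7.16 degrees, less where a joint would pass 70% of its speed; a pose out of reach is approached as far as the arm can. A call with a number of a shift or a turn outside -1 to 1 is refused whole. A call with a gripper value outside its range is refused whole. "grip" is the opening, from -1 (shut) to 1 (fully open), set as the call begins (left out, the last holds). The fingers move at their own pace and stop on an object; "newtons" is the grip in N (left out, the last holds). Time passes only in rows, so rows that repeat a pose let the fingers close. It gives the time, the measured TCP pose, the force and the opening at its end, in the units of the state.
- env.observe(): the state, without advancing time (a new reading comes with each control period).
- env.capture(name): name is "side" or "top" or "wrist"; returns a dict with "image" (400x640x3 uint8, blue, green, red), "camera_matrix" (3x3 intrinsics, pixels), "rvec" (rotation vector, rad) and "tvec" (3), from world to camera coordinates, as OpenCV has them. Camera axes: x right, y down, z forward; pixel columns grow to the right and rows downward; lengths in m; the calibration is good to about 2 mm. The wrist camera is an equidistant fisheye: a pixel r from the principal point sees the ray r / f radians off the axis. A picture is of the moment at which its call begins. There is no depth.
- env.sign_off(): hands the job in, once; it reports no verdict.
The state is a dict: "t": time; "joints": joint angles; "joint_vel": joint speeds; "joint_torque": joint torques, N m; "tcp_pos": TCP position; "orientation": TCP orientation; "wrist_force": force on the tool from outside, world axes, zero at the start; "moment": the same for the moment, N m; "grip_width": finger opening in m.
Only numpy, scipy, OpenCV 4.12 (cv2) and the standard library are available. Lean on these libraries where they do the work, as an engineer would, in place of code of your own. Each camera call takes 0.05 s, during which the arm holds its last target.

## Working session

There is one attempt and no reset: what is moved stays moved. The work goes in short steps, Python scripts to look and compute and a tool call to move; the robot and the scene stay as the last step left them, time stands still between calls to the robot, and variables do not carry over. Pictures are saved under pics/ and viewed, and the job is handed in when it is done.

Besides the shell and the picture viewer there is one more tool, called after "Call:" in YAML: its name, and indented under it one key for each argument. carry_out: Moves the arm, as the interface text tells. Its arguments: {"type":"object","properties":{"commands":{"type":"array"},"grip":{"type":"number"},"newtons":{"type":"number"}},"required":["commands"]}

```bash
ls; mkdir -p pics
python3 - <<'E'
from cell import env
import cv2
s=env.observe(); print({k:(v if not hasattr(v,'round') else v) for k,v in s.items()})
for n in ("side","top","wrist"):
    c=env.capture(n); cv2.imwrite(f"pics/{n}0.png",c["image"]); print(n,c["camera_matrix"],c["rvec"],c["tvec"])
E
```

```text
pics
{'t': 0.0, 'joints': array([-1.39210636e+00,  1.59052414e-01,  1.59817523e+00,  1.16626194e-05,
        1.38621704e+00, -2.10118328e-01]), 'joint_vel': array([-0.00061127, -0.00213527,  0.00056589,  0.00083028, -0.00220937,
        0.0001588 ]), 'joint_torque': array([-1.60125652e-03, -3.85571229e+01, -3.22114527e+01,  7.00086378e-02,
        3.80479242e-02, -1.48371514e-04]), 'tcp_pos': array([ 0.21783792, -0.53148071,  0.21364559]), 'orientation': array([ 9.81162739e-01,  1.93180801e-01,  2.02815570e-05, -9.25812656e-04]), 'wrist_force': array([-0.84357341,  0.41857099, -0.35861101]), 'moment': array([-0.02789181,  0.02203596, -0.04502238]), 'grip_width': 0.09192520592809954}
side [[444.08439524   0.         323.55467864]
 [  0.         444.08439524 198.66112168]
 [  0.           0.           1.        ]] [ 0.13747037 -2.7842805   1.39206986] [0.61469268 0.12075367 0.95137576]
top [[424.50986443   0.         315.36253517]
 [  0.         424.50986443 202.71742327]
 [  0.           0.           1.        ]] [ 2.16753296 -2.22084658  0.08191294] [-0.02417611  0.64609672  1.25845964]
wrist [[309.70691629   0.         314.85498815]
 [  0.         309.70691629 198.04842353]
 [  0.           0.           1.        ]] [-2.43716733  1.63575965  0.20230237] [-0.5740245  -0.02658726  0.39148151]
```

View pics/side0.png

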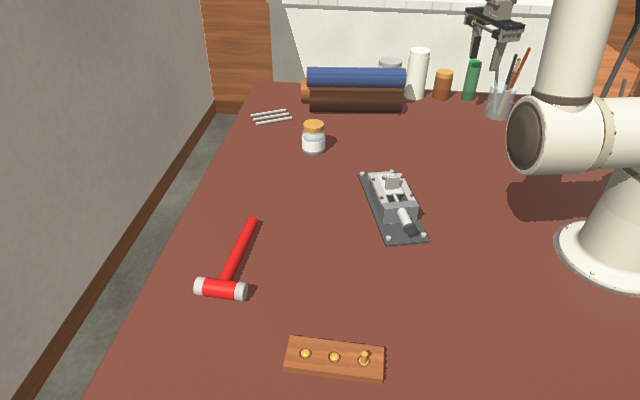

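View pics/top0.png

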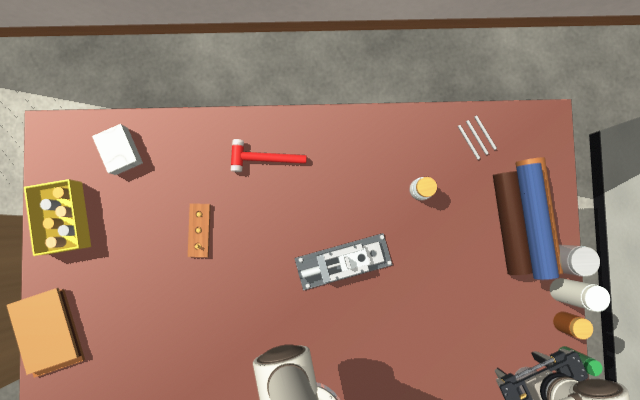

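View pics/wrist0.png

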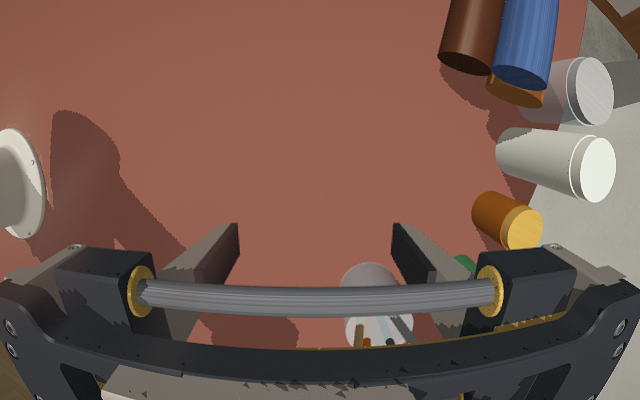

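The side view shows the tray at (335,358), with the post in the pocket nearest the robot (365,357), and the fixture near (393,205). The top view shows the tray at (199,231), the post near (199,247) and the fixture at (343,262). I'll enlarge the crops.

```bash
cat > h.py <<'E'
import cv2, numpy as np
from scipy.spatial.transform import Rotation as R
def crop(img,x0,y0,w,h,k,name):
    c=cv2.resize(img[y0:y0+h,x0:x0+w],None,fx=k,fy=k,interpolation=cv2.INTER_CUBIC)
    for i in range(0,w,10):
        cv2.putText(c,str(x0+i),(i*k,8),0,.3,(255,255,0),1); cv2.line(c,(i*k,10),(i*k,14),(255,255,0),1)
    for i in range(0,h,10):
        cv2.putText(c,str(y0+i),(0,i*k+4),0,.3,(255,255,0),1); cv2.line(c,(20,i*k),(24,i*k),(255,255,0),1)
    cv2.imwrite(name,c)
def ray(cap,u,v,fish=False):
    Rm=cv2.Rodrigues(cap["rvec"])[0]; o=-Rm.T@cap["tvec"]; K=cap["camera_matrix"]
    d=np.array([(u-K[0,2])/K[0,0],(v-K[1,2])/K[1,1],1.])
    if fish:
        r=np.hypot(d[0],d[1]); d=np.array([np.sin(r)*d[0]/r,np.sin(r)*d[1]/r,np.cos(r)])
    return o,Rm.T@d
def at(cap,u,v,z,fish=False):
    o,d=ray(cap,u,v,fish); return o+d*(z-o[2])/d[2]
def proj(cap,P,fish=False):
    Rm=cv2.Rodrigues(cap["rvec"])[0]; p=Rm@np.asarray(P,float)+cap["tvec"]; K=cap["camera_matrix"]
    n=p[:2]/p[2]
    if fish:
        r=np.hypot(*p[:2]); n=p[:2]/r*np.arctan2(r,p[2])
    return n*[K[0,0],K[1,1]]+K[:2,2]
E
python3 - <<'E'
from h import *
t=cv2.imread("pics/top0.png");s=cv2.imread("pics/side0.png")
crop(t,285,225,115,75,6,"pics/tf.png");crop(t,180,195,40,70,8,"pics/tt.png")
crop(s,350,160,85,90,6,"pics/sf.png");crop(s,275,330,120,60,6,"pics/st.png")
E
```

```text
(no output)
```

View pics/tf.png

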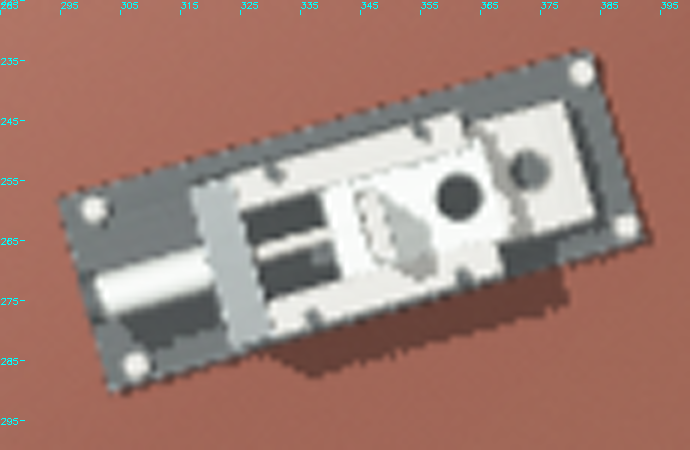

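View pics/tt.png

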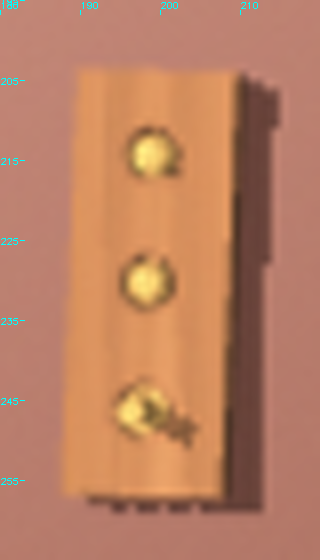

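View pics/sf.png

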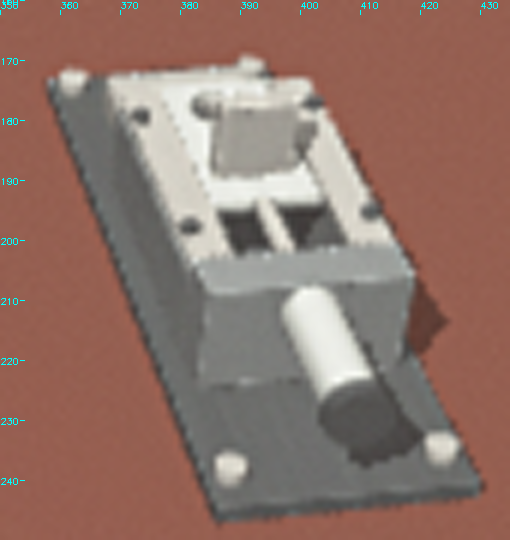

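View pics/st.png

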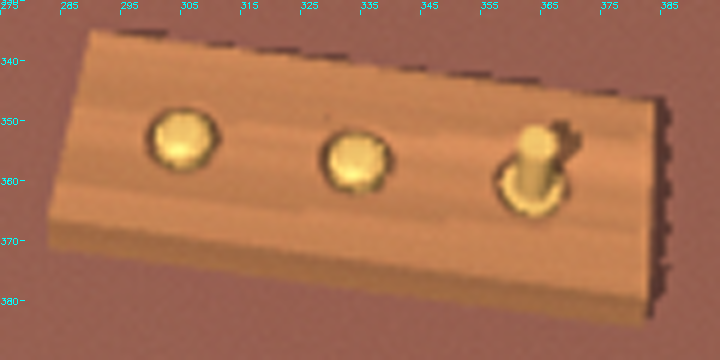

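Run:
```python
from h import *
from cell import env
from scipy.optimize import least_squares
T=env.capture("top");S=env.capture("side")
def px(x,y,x0,y0,k): return (x0+x/k-.5+.5/k, y0+y/k-.5+.5/k)
def fit(obs,x0,sep=True):
    def res(p,o=obs):
        r=[]
        for cam,P,uv in o:
            c,s=np.cos(p[2]),np.sin(p[2]); W=[p[0]+c*P[0]-s*P[1],p[1]+s*P[0]+c*P[1],P[2]]
            r+=list(proj(cam,W)-uv)
        return np.array(r)
    q=least_squares(res,x0); print(q.x.round(4),np.degrees(q.x[2]).round(2)); print(q.fun.reshape(-1,2).round(1).tolist()); return q.x
F=lambda x,y:px(x,y,285,225,6); G=lambda x,y:px(x,y,350,160,6)
A=lambda x,y:px(x,y,180,195,8); B=lambda x,y:px(x,y,275,330,6)
# corners
for n in [(58,197),(593,50),(652,240),(110,392)]: print("base",at(T,*F(*n),.008).round(4))
for n in [(50,80),(218,520),(484,487)]: print("baseS",at(S,*G(*n),.008).round(4))
# fixture local: far end is +y? print then guess
ft=[(T,(a,b,.008),F(*n)) for (a,b),n in zip([(.05,.232),(.05,-.048),(-.05,-.048),(-.05,.232)],[(58,197),(593,50),(652,240),(110,392)])]
fs=[(S,(a,b,.008),G(*n)) for (a,b),n in zip([(.05,-.048),(.05,.232),(-.05,.232)],[(50,80),(218,520),(484,487)])]
x0=[.4,-.1,.26]
fit(ft,x0);fit(fs,x0);fit(ft+fs,x0)
print("nest",at(T,*F(529,171),.019),"window",at(T,*F(460,197),.047))
tt=[(T,(a,b,.014),A(*n)) for (a,b),n in zip([(.08,.03),(.08,-.03),(-.08,-.03),(-.08,.03)],[(77,68),(240,72),(225,498),(63,493)])]
ts=[(S,(a,b,.014),B(*n)) for (a,b),n in zip([(.08,-.03),(.08,.03),(-.08,.03),(-.08,-.03)],[(90,30),(50,220),(645,298),(657,100)])]
x0=[.5,.3,0]
fit(tt,x0);fit(ts,x0);fit(tt+ts,x0)
print("post S top",at(S,*B(537,141),.032),"T",at(T,*A(140,405),.03))
for n in [(182,139),(356,160)]:print("cap",at(S,*B(*n),.016))
for n in [(152,153),(147,282)]:print("cap",at(T,*A(*n),.016))
```

```text
base [0.4823 0.0277 0.008 ]
base [ 0.5494 -0.2442  0.008 ]
base [ 0.4533 -0.2706  0.008 ]
base [0.3847 0.0038 0.008 ]
baseS [ 0.5482 -0.2438  0.008 ]
baseS [0.4804 0.0332 0.008 ]
baseS [0.3838 0.0052 0.008 ]
[ 0.4897 -0.2101  0.2445] 14.01
[[0.2, 0.1], [0.1, -0.1], [-0.6, 0.2], [0.3, -0.1]]
[ 0.4883 -0.2065  0.2448] 14.02
[[-0.1, 0.6], [-0.1, -0.8], [0.2, 0.4]]
[ 0.489  -0.2088  0.246 ] 14.09
[[-0.2, 0.5], [-0.4, 0.1], [-1.0, 0.4], [-0.1, 0.3], [-0.4, 0.1], [-0.3, -1.5], [-0.1, -0.3]]
nest [ 0.49000208 -0.20821571  0.019     ] window [ 0.47985335 -0.17004125  0.047     ]
[ 0.5726  0.3136 -0.0425] -2.44
[[0.3, 0.0], [-0.2, -0.1], [-0.1, -0.1], [0.1, 0.2]]
[ 0.5715  0.3134 -0.043 ] -2.46
[[0.2, 0.1], [-0.3, -0.2], [0.6, -0.1], [-0.5, 0.2]]
[ 0.5718  0.3135 -0.043 ] -2.46
[[0.3, 0.3], [-0.1, 0.1], [-0.1, 0.2], [0.1, 0.4], [0.1, 0.2], [-0.5, -0.2], [0.4, -0.0], [-0.6, 0.2]]
post S top [0.52384593 0.31528448 0.032     ] T [0.52703136 0.31391735 0.03      ]
cap [0.61990712 0.31363293 0.016     ]
cap [0.57195752 0.31529855 0.016     ]
cap [0.62096054 0.31250409 0.016     ]
cap [0.57254558 0.31472158 0.016     ]
```

```bash
cat > go.py <<'E'
import sys,numpy as np
from cell import env
from scipy.spatial.transform import Rotation as R
def plan(x,y,z,yaw):
    s=env.observe(); M=R.from_quat(s["orientation"]); p=s["tcp_pos"]
    o=M.inv().apply(np.array([x,y,z])-p)/.12
    m=M.as_matrix(); cur=np.degrees(np.arctan2(m[1,1],m[0,1])); d=(yaw-cur+180)%360-180
    print("t",round(float(s["t"]),2),"pos",p.round(4),"yaw",cur.round(2),"zax",m[:,2].round(4),"F",s["wrist_force"].round(1),"w",round(float(s["grip_width"]),4),"q",s["joints"].round(2))
    print("offset",o.round(3),"turn",round(-d/180,4))
plan(*map(float,sys.argv[1:5]))
E
python3 go.py .524 .3156 .215 87.5
```

```text
t 0.25 pos [ 0.2179 -0.5318  0.2141] yaw -67.72 zax [-1.e-04  9.e-04 -1.e+00] F [-0.3  0.5 -0.4] w 0.0921 q [-1.39  0.16  1.6   0.    1.39 -0.21]
offset [ 5.037e+00 -5.568e+00 -1.000e-03] turn -0.8624
```

Call:
carry_out:
  commands:
    - {"offset": [0.22, -0.25, 0], "turn": 0}
    - {"offset": [0.45, -0.5, 0], "turn": 0}
    - {"offset": [0.67, -0.75, 0], "turn": 0}
    - {"offset": [0.9, -1, 0], "turn": 0}
    - {"offset": [0.9, -1, 0], "turn": 0}

```text
t: 0.67
tcp_pos: [0.2741, -0.374, 0.2134]
orientation: [0.981, 0.195, 0.001, -0.002]
wrist_force: [0.4, -0.0, 0.3]
grip_width: 0.092
```

Call:
carry_out:
  commands:
    - {"offset": [0.22, -0.25, 0], "turn": 0}
    - {"offset": [0.45, -0.5, 0], "turn": 0}
    - {"offset": [0.67, -0.75, 0], "turn": 0}
    - {"offset": [0.9, -1, 0], "turn": 0}
    - {"offset": [0.9, -1, 0], "turn": 0}

```text
t: 1.08
tcp_pos: [0.3294, -0.2165, 0.214]
orientation: [0.98, 0.198, 0.001, -0.003]
wrist_force: [0.3, -0.8, -0.5]
grip_width: 0.0922
```

Call:
carry_out:
  commands:
    - {"offset": [0.22, -0.25, 0], "turn": 0}
    - {"offset": [0.45, -0.5, 0], "turn": 0}
    - {"offset": [0.67, -0.75, 0], "turn": 0}
    - {"offset": [0.9, -1, 0], "turn": 0}
    - {"offset": [0.9, -1, 0], "turn": 0}

```text
t: 1.5
tcp_pos: [0.3836, -0.058, 0.2154]
orientation: [0.979, 0.203, 0.002, -0.004]
wrist_force: [-0.3, -0.2, 0.3]
grip_width: 0.0918
```

```bash
python3 go.py .524 .3156 .215 87.5
```

```text
t 1.5 pos [ 0.3836 -0.058   0.2154] yaw -66.55 zax [ 0.0028  0.0096 -0.9999] F [-0.3 -0.2  0.3] w 0.0918 q [-0.47 -0.37  2.08  0.01  1.43  0.69]
offset [ 2.312 -2.39   0.036] turn -0.8559
```

```bash
python3 -c "
from cell import env
for i in range(6): env.capture('top')"; python3 go.py .524 .3156 .215 87.5
```

```text
t 1.8 pos [ 0.382  -0.0656  0.2151] yaw -67.28 zax [ 0.0012  0.0068 -1.    ] F [-0.1  0.9 -0.5] w 0.0919 q [-0.49 -0.37  2.08  0.01  1.43  0.68]
offset [ 2.318 -2.473  0.024] turn -0.8599
```

Call:
carry_out:
  commands:
    - {"offset": [0.2, -0.22, 0], "turn": -0.04}
    - {"offset": [0.4, -0.45, 0], "turn": -0.08}
    - {"offset": [0.6, -0.67, 0], "turn": -0.12}
    - {"offset": [0.8, -0.9, 0.0], "turn": -0.16}
    - {"offset": [1, -1, 0.0], "turn": -0.2}
    - {"offset": [1, -1, 0.0], "turn": -0.24}
    - {"offset": [1, -1, 0.0], "turn": -0.27}
    - {"offset": [1, -1, 0.0], "turn": -0.27}
    - {"offset": [1, -1, 0.0], "turn": -0.27}
    - {"offset": [1, -1, 0.0], "turn": -0.27}

```text
t: 2.63
tcp_pos: [0.4465, 0.0903, 0.2163]
orientation: [0.814, 0.581, 0.003, -0.002]
wrist_force: [-0.0, -0.4, 0.1]
grip_width: 0.0916
```

```bash
python3 go.py .524 .3156 .215 87.5
```

```text
t 2.63 pos [0.4465 0.0903 0.2163] yaw -18.96 zax [ 0.0014  0.0067 -1.    ] F [-0.  -0.4  0.1] w 0.0916 q [-0.07 -0.17  1.92  0.01  1.39  0.26]
offset [1.985e+00 1.000e-03 2.400e-02] turn -0.5914
```

Call:
carry_out:
  commands:
    - {"offset": [0.25, 0, 0], "turn": -0.04}
    - {"offset": [0.5, 0, 0], "turn": -0.08}
    - {"offset": [0.75, 0, 0], "turn": -0.12}
    - {"offset": [1, 0, 0.0], "turn": -0.16}
    - {"offset": [1, 0, 0.0], "turn": -0.2}
    - {"offset": [1, 0, 0.0], "turn": -0.24}
    - {"offset": [1, 0, 0.0], "turn": -0.28}
    - {"offset": [1, 0, 0.0], "turn": -0.3}
    - {"offset": [1, 0, 0.0], "turn": -0.3}
    - {"offset": [1, 0, 0.0], "turn": -0.3}

```text
t: 3.47
tcp_pos: [0.4856, 0.2032, 0.2171]
orientation: [0.463, 0.886, 0.003, -0.001]
wrist_force: [0.4, -0.5, 0.1]
grip_width: 0.092
```

```bash
python3 go.py .524 .3156 .15 87.5
```

```text
t 3.47 pos [0.4856 0.2032 0.2171] yaw 34.79 zax [ 0.0014  0.0067 -1.    ] F [ 0.4 -0.5  0.1] w 0.092 q [ 0.16  0.03  1.73  0.01  1.38 -0.45]
offset [0.584 0.794 0.566] turn -0.2928
```

Call:
carry_out:
  commands:
    - {"offset": [0.15, 0.2, 0.1], "turn": -0.04}
    - {"offset": [0.3, 0.4, 0.3], "turn": -0.08}
    - {"offset": [0.45, 0.6, 0.5], "turn": -0.12}
    - {"offset": [0.584, 0.794, 0.566], "turn": -0.16}
    - {"offset": [0.584, 0.794, 0.566], "turn": -0.2}
    - {"offset": [0.584, 0.794, 0.566], "turn": -0.24}
    - {"offset": [0.584, 0.794, 0.566], "turn": -0.28}
    - {"offset": [0.584, 0.794, 0.566], "turn": -0.293}
    - {"offset": [0.584, 0.794, 0.566], "turn": -0.293}
    - {"offset": [0.584, 0.794, 0.566], "turn": -0.293}

```text
t: 4.3
tcp_pos: [0.5242, 0.3153, 0.15]
orientation: [0.024, 1.0, 0.003, 0.001]
wrist_force: [0.6, 0.3, -0.4]
grip_width: 0.0922
```

```bash
python3 go.py .524 .3156 .05 87.5
python3 - <<'E'
from h import *
from cell import env
w=env.capture("wrist");cv2.imwrite("pics/w1.png",w["image"])
print(proj(w,[.524,.3156,.032],1),proj(w,[.524,.3156,.012],1),proj(w,[.5238,.3156,.0],1))
s=env.observe();print(s["tcp_pos"])
E
```

```text
t 4.3 pos [0.5242 0.3153 0.15  ] yaw 87.31 zax [ 0.0014  0.0068 -1.    ] F [ 0.6  0.3 -0.4] w 0.0922 q [ 0.34  0.3   1.56  0.01  1.28 -1.18]
offset [ 0.002 -0.003  0.834] turn -0.0011
[314.1802477  192.71318778] [314.07286209 188.33646682] [314.00551208 185.7761056 ]
[0.52413018 0.31532984 0.15005792]
```

View pics/w1.png

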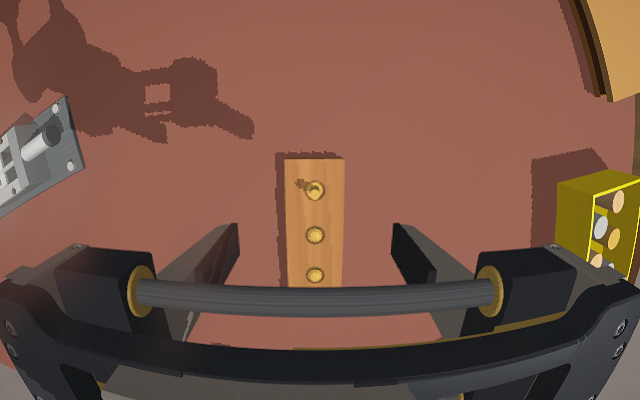

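The wrist view shows the post at (315,190), within 2 px of the predicted (314,192), and it lies between the jaws. Next I descend.

Call:
carry_out:
  commands:
    - {"offset": [0, 0, 0.2], "turn": 0}
    - {"offset": [0, 0, 0.4], "turn": 0}
    - {"offset": [0, 0, 0.6], "turn": 0}
    - {"offset": [0, 0, 0.8], "turn": 0}
    - {"offset": [0, 0, 0.92], "turn": 0}
    - {"offset": [0, 0, 0.92], "turn": 0}
    - {"offset": [0, 0, 0.92], "turn": 0}
    - {"offset": [0, 0, 0.92], "turn": 0}

```text
t: 5.02
tcp_pos: [0.5254, 0.3163, 0.0411]
orientation: [0.024, 1.0, 0.004, 0.002]
wrist_force: [-0.0, 0.5, 0.5]
grip_width: 0.0922
```

```bash
python3 go.py .524 .3156 .0175 87.5
python3 - <<'E'
from h import *
from cell import env
w=env.capture("wrist");crop(w["image"],240,150,150,100,5,"pics/w2.png")
w=env.capture("side");crop(w["image"],275,300,150,90,5,"pics/s2.png")
E
```

```text
t 5.02 pos [0.5254 0.3163 0.0411] yaw 87.27 zax [ 0.0036  0.0076 -1.    ] F [-0.   0.5  0.5] w 0.0922 q [ 0.34  0.43  1.62  0.01  1.08 -1.18]
offset [ 0.012 -0.008  0.197] turn -0.0013
```

View pics/w2.png

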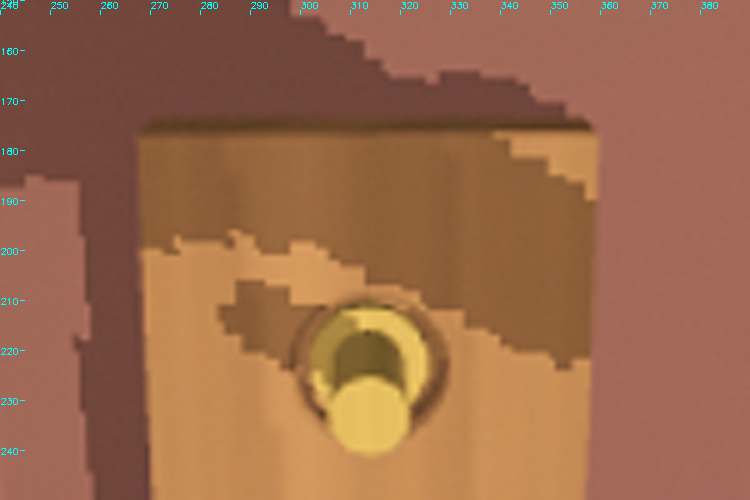

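View pics/s2.png

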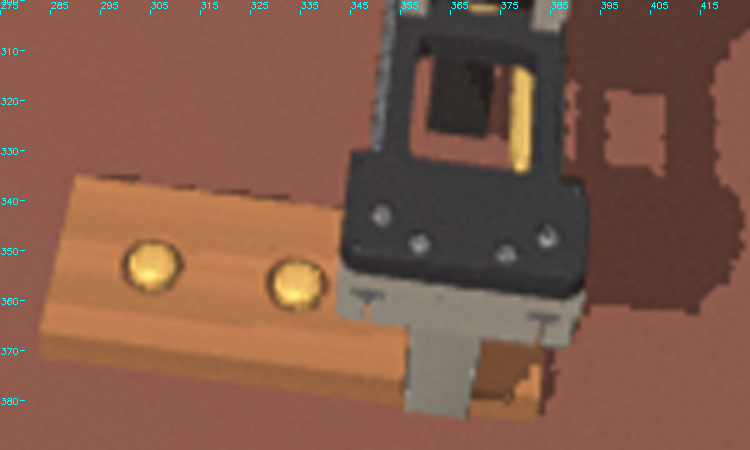

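```bash
python3 - <<'E'
from h import *
from cell import env
w=env.capture("wrist")
print(at(w,313.4,232.4,.032,1), at(w,313.2,222.6,.013,1))
E
python3 go.py .524 .3156 .0172 87.5
```

```text
[0.52590315 0.31575014 0.032     ] [0.52587028 0.31569964 0.013     ]
t 5.17 pos [0.5256 0.3165 0.0415] yaw 87.31 zax [ 0.0044  0.0078 -1.    ] F [-0.3  0.2 -0.4] w 0.0923 q [ 0.34  0.43  1.62  0.01  1.08 -1.18]
offset [ 0.013 -0.01   0.202] turn -0.001
```

Call:
carry_out:
  commands:
    - {"offset": [0.003, -0.006, 0.1], "turn": 0}
    - {"offset": [0.003, -0.006, 0.205], "turn": 0}
    - {"offset": [0.003, -0.006, 0.205], "turn": 0}
    - {"offset": [0.003, -0.006, 0.205], "turn": 0}
    - {"offset": [0.003, -0.006, 0.205], "turn": 0}

```text
t: 5.58
tcp_pos: [0.5249, 0.3159, 0.0163]
orientation: [0.023, 1.0, 0.004, 0.002]
wrist_force: [-0.2, -0.2, -0.1]
grip_width: 0.0919
```

```bash
python3 go.py .525 .3157 .0172 87.5
```

```text
t 5.58 pos [0.5249 0.3159 0.0163] yaw 87.31 zax [ 0.0035  0.0075 -1.    ] F [-0.2 -0.2 -0.1] w 0.0919 q [ 0.34  0.47  1.63  0.01  1.04 -1.19]
offset [-0.001 -0.001 -0.007] turn -0.001
```

Call:
carry_out:
  commands:
    - {"offset": [0, 0, 0], "turn": 0}
    - {"offset": [0, 0, 0], "turn": 0}
    - {"offset": [0, 0, 0], "turn": 0}
    - {"offset": [0, 0, 0], "turn": 0}
    - {"offset": [0, 0, 0], "turn": 0}
    - {"offset": [0, 0, 0], "turn": 0}
    - {"offset": [0, 0, 0], "turn": 0}
    - {"offset": [0, 0, 0], "turn": 0}
    - {"offset": [0, 0, 0], "turn": 0}
    - {"offset": [0, 0, 0], "turn": 0}
  grip: -1
  newtons: 20

```text
t: 6.42
tcp_pos: [0.5249, 0.3159, 0.0163]
orientation: [0.023, 1.0, 0.004, 0.002]
wrist_force: [0.7, -0.1, -0.5]
grip_width: 0.0274
```

```bash
python3 go.py .525 .3157 .1 87.5
```

```text
t 6.42 pos [0.5249 0.3159 0.0163] yaw 87.31 zax [ 0.0035  0.0075 -1.    ] F [ 0.7 -0.1 -0.5] w 0.0274 q [ 0.34  0.47  1.63  0.01  1.04 -1.19]
offset [-0.003  0.004 -0.697] turn -0.0011
```

Call:
carry_out:
  commands:
    - {"offset": [0, 0, 0], "turn": 0}
    - {"offset": [0, 0, 0], "turn": 0}
    - {"offset": [0, 0, 0], "turn": 0}
    - {"offset": [0, 0, 0], "turn": 0}
    - {"offset": [0, 0, 0], "turn": 0}
    - {"offset": [0, 0, 0], "turn": 0}

```text
t: 6.92
tcp_pos: [0.5249, 0.3159, 0.0164]
orientation: [0.023, 1.0, 0.004, 0.002]
wrist_force: [-0.6, -0.0, 0.6]
grip_width: 0.009
```

Call:
carry_out:
  commands:
    - {"offset": [0, 0, -0.05], "turn": 0}
    - {"offset": [0, 0, -0.15], "turn": 0}
    - {"offset": [0, 0, -0.3], "turn": 0}
    - {"offset": [0, 0, -0.5], "turn": 0}
    - {"offset": [0, 0, -0.7], "turn": 0}
    - {"offset": [0, 0, -0.7], "turn": 0}
    - {"offset": [0, 0, -0.7], "turn": 0}
    - {"offset": [0, 0, -0.7], "turn": 0}

```text
t: 7.58
tcp_pos: [0.5243, 0.3151, 0.1001]
orientation: [0.023, 1.0, 0.004, 0.001]
wrist_force: [-0.7, -0.5, -0.9]
grip_width: 0.0093
```

```bash
python3 go.py .489 -.2088 .12 14
python3 - <<'E'
from h import *
from cell import env
w=env.capture("wrist");crop(w["image"],240,170,150,100,5,"pics/w3.png")
w=env.capture("side");crop(w["image"],275,260,150,110,5,"pics/s3.png")
E
```

```text
t 7.58 pos [0.5243 0.3151 0.1001] yaw 87.31 zax [ 0.003   0.0073 -1.    ] F [-0.7 -0.5 -0.9] w 0.0093 q [ 0.34  0.35  1.6   0.01  1.18 -1.19]
offset [ 0.088 -4.374 -0.199] turn 0.4073
```

View pics/w3.png

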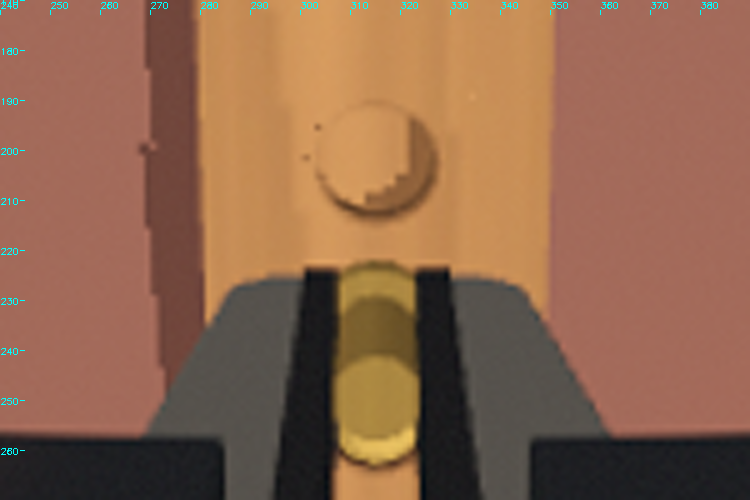

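View pics/s3.png

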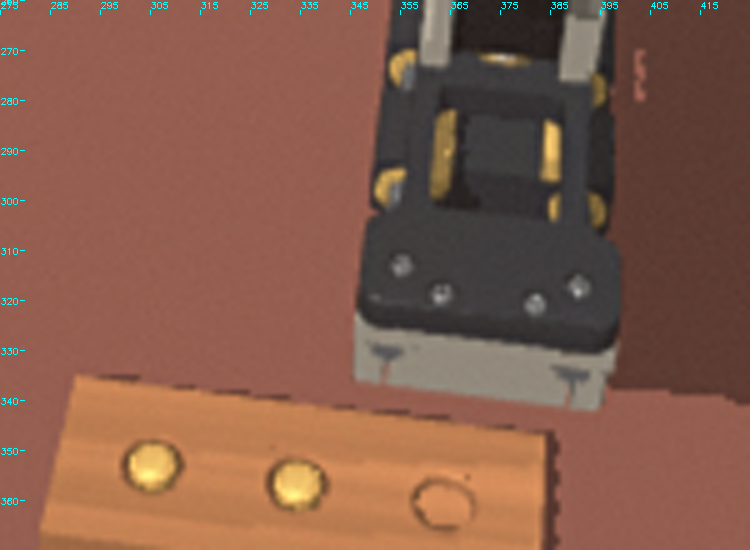

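Call:
carry_out:
  commands:
    - {"offset": [0, -0.1, -0.1], "turn": 0}
    - {"offset": [0, -0.3, -0.3], "turn": 0}
    - {"offset": [0, -0.5, -0.5], "turn": 0}
    - {"offset": [0, -0.75, -0.5], "turn": 0}
    - {"offset": [0, -1, -0.5], "turn": 0}
    - {"offset": [0, -1, -0.5], "turn": 0}
    - {"offset": [0, -1, -0.5], "turn": 0}

```text
t: 8.27
tcp_pos: [0.5172, 0.1935, 0.1569]
orientation: [0.025, 1.0, 0.003, -0.001]
wrist_force: [0.3, 0.2, -0.4]
grip_width: 0.0088
```

Call:
carry_out:
  commands:
    - {"offset": [0, -0.25, 0], "turn": 0}
    - {"offset": [0, -0.5, 0], "turn": 0}
    - {"offset": [0, -0.75, 0], "turn": 0}
    - {"offset": [0, -1, 0], "turn": 0}
    - {"offset": [0, -1, 0], "turn": 0}
    - {"offset": [0, -1, 0], "turn": 0}

```text
t: 8.77
tcp_pos: [0.5111, 0.0739, 0.1553]
orientation: [0.026, 1.0, 0.004, -0.001]
wrist_force: [-0.6, 0.4, -0.6]
grip_width: 0.0091
```

Call:
carry_out:
  commands:
    - {"offset": [0, -0.25, 0], "turn": 0}
    - {"offset": [0, -0.5, 0], "turn": 0.04}
    - {"offset": [0, -0.75, 0], "turn": 0.08}
    - {"offset": [0, -1, 0], "turn": 0.12}
    - {"offset": [0, -1, 0], "turn": 0.16}
    - {"offset": [0, -1, 0], "turn": 0.2}
    - {"offset": [0, -1, 0], "turn": 0.2}
    - {"offset": [0, -1, 0], "turn": 0.2}

```text
t: 9.43
tcp_pos: [0.5051, -0.0445, 0.154]
orientation: [0.331, 0.944, 0.003, -0.003]
wrist_force: [0.3, -0.5, 0.2]
grip_width: 0.0092
```

```bash
python3 go.py .489 -.2088 .12 14
```

```text
t 9.43 pos [ 0.5051 -0.0445  0.154 ] yaw 51.35 zax [-0.0034  0.0082 -1.    ] F [ 0.3 -0.5  0.2] w 0.0092 q [-0.33  0.04  1.85  0.01  1.26 -1.23]
offset [-0.753 -1.154  0.273] turn 0.2075
```

Call:
carry_out:
  commands:
    - {"offset": [-0.16, -0.25, 0], "turn": 0.04}
    - {"offset": [-0.32, -0.5, 0], "turn": 0.08}
    - {"offset": [-0.48, -0.75, 0], "turn": 0.12}
    - {"offset": [-0.75, -1, 0], "turn": 0.16}
    - {"offset": [-0.75, -1, 0], "turn": 0.2}
    - {"offset": [-0.75, -1, 0], "turn": 0.2075}
    - {"offset": [-0.75, -1, 0], "turn": 0.2075}
    - {"offset": [-0.75, -1, 0], "turn": 0.2075}
    - {"offset": [-0.75, -1, 0], "turn": 0.2075}

```text
t: 10.18
tcp_pos: [0.5007, -0.1933, 0.1527]
orientation: [0.614, 0.789, 0.002, -0.004]
wrist_force: [-0.1, 0.0, -0.4]
grip_width: 0.0092
```

```bash
python3 go.py .489 -.2088 .10 14
```

```text
t 10.18 pos [ 0.5007 -0.1933  0.1527] yaw 14.23 zax [-0.0037  0.0085 -1.    ] F [-0.1  0.  -0.4] w 0.0092 q [-0.6   0.12  1.76  0.01  1.26 -0.85]
offset [-0.105 -0.125  0.438] turn 0.0013
```

Call:
carry_out:
  commands:
    - {"offset": [-0.105, -0.125, 0.1], "turn": 0}
    - {"offset": [-0.105, -0.125, 0.3], "turn": 0}
    - {"offset": [-0.105, -0.125, 0.5], "turn": 0.001}
    - {"offset": [-0.105, -0.125, 0.64], "turn": 0.001}
    - {"offset": [-0.105, -0.125, 0.64], "turn": 0.001}
    - {"offset": [-0.105, -0.125, 0.64], "turn": 0.001}
    - {"offset": [-0.105, -0.125, 0.64], "turn": 0.001}

```text
t: 10.77
tcp_pos: [0.4899, -0.2087, 0.0771]
orientation: [0.615, 0.789, 0.002, -0.003]
wrist_force: [1.0, 0.1, -0.1]
grip_width: 0.0088
```

```bash
python3 go.py .489 -.2088 .06 14
python3 - <<'E'
from h import *
from cell import env
w=env.capture("wrist");cv2.imwrite("pics/w4f.png",w["image"]);crop(w["image"],240,150,150,120,5,"pics/w4.png")
p=env.observe()["tcp_pos"]
for q in ([.489,-.2088,.022],[.490,-.2082,.022],[p[0],p[1],p[2]],[p[0],p[1],p[2]+.0157],[p[0],p[1],p[2]-.0043]): print(np.round(q,4),proj(w,q,1))
w=env.capture("side");crop(w["image"],340,120,110,110,5,"pics/s4.png")
w=env.capture("top");crop(w["image"],285,215,125,95,6,"pics/t4.png")
E
```

```text
t 10.77 pos [ 0.4899 -0.2087  0.0771] yaw 14.13 zax [-0.0021  0.0073 -1.    ] F [ 1.   0.1 -0.1] w 0.0088 q [-0.63  0.2   1.83  0.01  1.11 -0.88]
offset [-0.    -0.007  0.142] turn 0.0007
[ 0.489  -0.2088  0.022 ] [312.97824889 212.6092954 ]
[ 0.49   -0.2082  0.022 ] [314.44344611 212.18300613]
[ 0.4901 -0.209   0.0775] [314.14679661 239.35601372]
[ 0.4901 -0.209   0.0932] [314.06314078 249.68573791]
[ 0.4901 -0.209   0.0732] [314.16747729 236.80765426]
```

View pics/w4.png

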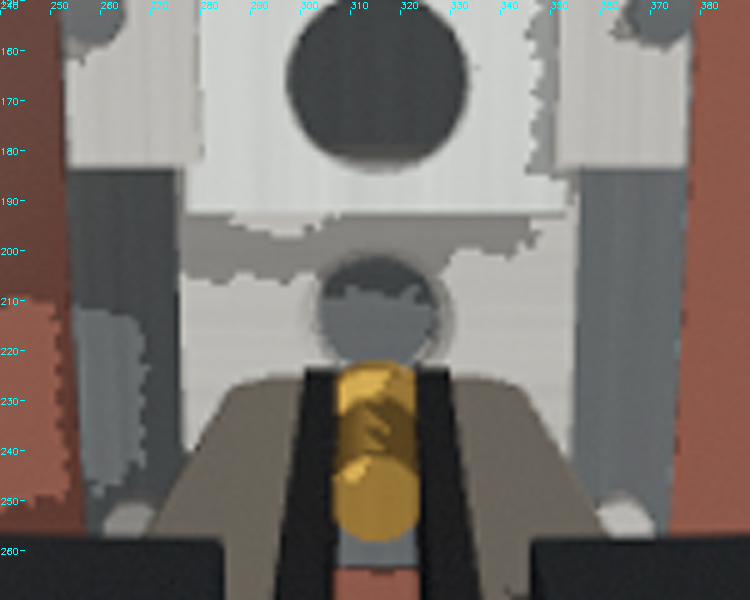

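View pics/s4.png

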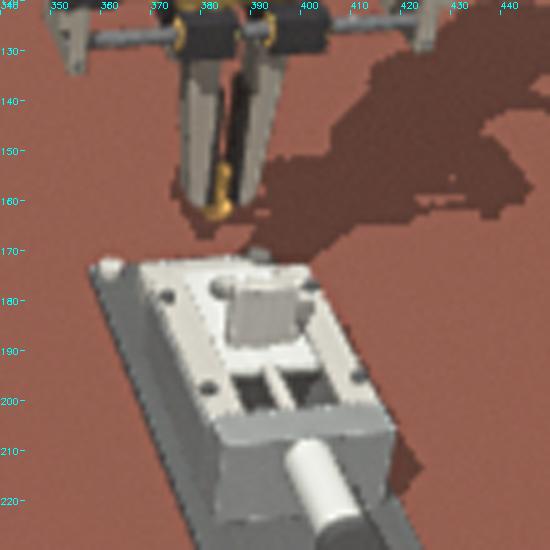

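View pics/w4f.png

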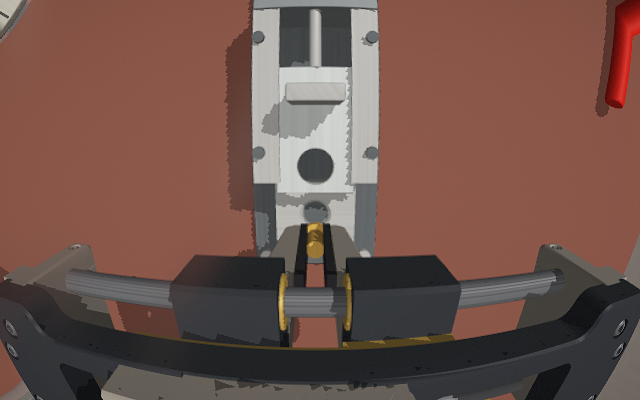

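Run:
```python
from h import *
from cell import env
w=env.capture("wrist");p=env.observe()["tcp_pos"]
print(p,"nest",at(w,315.1,211.7,.020,1),"post",at(w,314.8,249.4,p[2]+.0157,1))
```

```text
[ 0.48985855 -0.20908687  0.07716595] nest [ 0.49076689 -0.20881948  0.02      ] post [ 0.490705   -0.2094328   0.09286595]
```

Run:
```python
from h import *
i=cv2.imread("pics/w4f.png")
crop(i,295,190,45,40,15,"pics/w5.png")
```

```text
(no output)
```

View pics/w5.png

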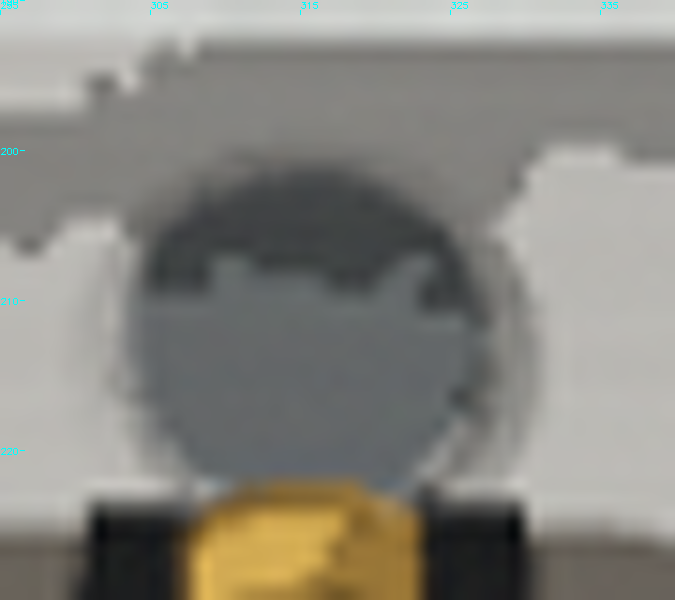

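```bash
python3 go.py .4897 -.2088 .030 14
```

```text
t 10.97 pos [ 0.4899 -0.2091  0.0772] yaw 14.08 zax [-0.0016  0.0069 -1.    ] F [ 0.3 -0.3 -0.1] w 0.0091 q [-0.63  0.2   1.83  0.01  1.11 -0.88]
offset [-0.    -0.001  0.393] turn 0.0004
```

Call:
carry_out:
  commands:
    - {"offset": [0, -0.001, 0.1], "turn": 0}
    - {"offset": [0, -0.001, 0.2], "turn": 0}
    - {"offset": [0, -0.001, 0.27], "turn": 0}
    - {"offset": [0, -0.001, 0.33], "turn": 0}
    - {"offset": [0, -0.001, 0.36], "turn": 0}
    - {"offset": [0, -0.001, 0.393], "turn": 0}
    - {"offset": [0, -0.001, 0.393], "turn": 0}
    - {"offset": [0, -0.001, 0.393], "turn": 0}

```text
t: 11.63
tcp_pos: [0.4897, -0.2088, 0.0299]
orientation: [0.615, 0.788, 0.002, -0.003]
wrist_force: [0.6, -0.0, 1.0]
grip_width: 0.0093
```

```bash
python3 go.py .4897 -.2088 .0245 14;python3 - <<'E'
from h import *
from cell import env
w=env.capture("wrist");crop(w["image"],240,150,150,120,5,"pics/w6.png")
E
```

```text
t 11.63 pos [ 0.4897 -0.2088  0.0299] yaw 14.08 zax [-0.0018  0.007  -1.    ] F [ 0.6 -0.   1. ] w 0.0093 q [-0.63  0.28  1.85  0.01  1.01 -0.88]
offset [-0.     0.     0.045] turn 0.0004
```

View pics/w6.png

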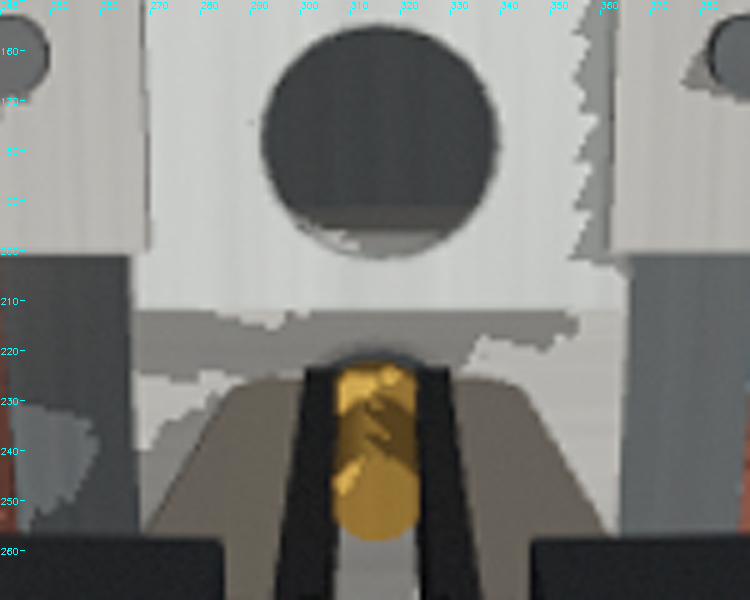

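The post's foot is level with the mouth and lines up with the nest; the far rim shows evenly at about (315,220). Now I lower it home.

Call:
carry_out:
  commands:
    - {"offset": [0, 0, 0.015], "turn": 0}
    - {"offset": [0, 0, 0.03], "turn": 0}
    - {"offset": [0, 0, 0.043], "turn": 0}
    - {"offset": [0, 0, 0.043], "turn": 0}
    - {"offset": [0, 0, 0.043], "turn": 0}

```text
t: 12.1
tcp_pos: [0.4898, -0.2089, 0.025]
orientation: [0.615, 0.788, 0.002, -0.003]
wrist_force: [-0.2, -0.7, 0.1]
grip_width: 0.0093
```

```bash
python3 go.py .4897 -.2088 .0240 14
```

```text
t 12.1 pos [ 0.4898 -0.2089  0.025 ] yaw 14.08 zax [-0.0014  0.0068 -1.    ] F [-0.2 -0.7  0.1] w 0.0093 q [-0.63  0.29  1.85  0.01  1.   -0.88]
offset [ 0.001 -0.001  0.008] turn 0.0004
```

Call:
carry_out:
  commands:
    - {"offset": [0, 0, 0.008], "turn": 0}
    - {"offset": [0, 0, 0.008], "turn": 0}
    - {"offset": [0, 0, 0.008], "turn": 0}

```text
t: 12.35
tcp_pos: [0.49, -0.209, 0.0243]
orientation: [0.615, 0.788, 0.002, -0.002]
wrist_force: [-1.5, 0.1, 1.8]
grip_width: 0.009
```

Call:
carry_out:
  commands:
    - {"offset": [0, 0, 0], "turn": 0}
    - {"offset": [0, 0, 0], "turn": 0}
    - {"offset": [0, 0, 0], "turn": 0}
    - {"offset": [0, 0, 0], "turn": 0}
    - {"offset": [0, 0, 0], "turn": 0}
    - {"offset": [0, 0, 0], "turn": 0}
  grip: -0.2

```text
t: 12.85
tcp_pos: [0.49, -0.209, 0.0242]
orientation: [0.615, 0.788, 0.002, -0.002]
wrist_force: [-0.2, 0.5, 0.7]
grip_width: 0.0364
```

```bash
python3 go.py .4897 -.2088 .120 14;python3 - <<'E'
from h import *
from cell import env
w=env.capture("wrist");crop(w["image"],240,150,150,120,5,"pics/w7.png")
E
```

```text
t 12.85 pos [ 0.49   -0.209   0.0242] yaw 14.08 zax [-0.0011  0.0066 -1.    ] F [-0.2  0.5  0.7] w 0.0364 q [-0.63  0.29  1.85  0.01  1.   -0.88]
offset [ 0.007 -0.001 -0.798] turn 0.0005
```

View pics/w7.png

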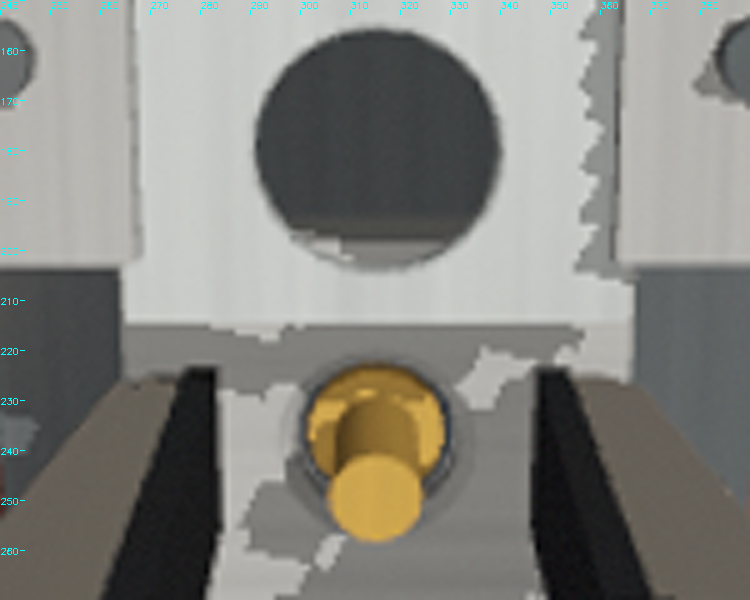

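The wrist view shows the post released and standing upright in the nest, head at (315,237) and barrel top at (315,249). Next I lift straight up and go to the tab.

Call:
carry_out:
  commands:
    - {"offset": [0, 0, -0.1], "turn": 0}
    - {"offset": [0, 0, -0.3], "turn": 0}
    - {"offset": [0, 0, -0.6], "turn": 0}
    - {"offset": [0, 0, -0.95], "turn": 0}
    - {"offset": [0, 0, -0.95], "turn": 0}
    - {"offset": [0, 0, -0.95], "turn": 0}

```text
t: 13.4
tcp_pos: [0.4922, -0.2112, 0.1423]
orientation: [0.615, 0.788, 0.002, 0.001]
wrist_force: [0.0, 0.0, 0.1]
grip_width: 0.0365
```

```bash
python3 go.py .4694 -.1265 .14 -76;python3 - <<'E'
from h import *
from cell import env
w=env.capture("wrist");cv2.imwrite("pics/w8.png",w["image"])
print(proj(w,[.4897,-.2088,.04],1),proj(w,[.4694,-.1265,.082],1))
E
```

```text
t 13.4 pos [ 0.4922 -0.2112  0.1423] yaw 14.08 zax [ 0.005   0.0021 -1.    ] F [0.  0.  0.1] w 0.0365 q [-0.63  0.12  1.79  0.    1.23 -0.88]
offset [ 0.731 -0.013  0.02 ] turn 0.5005
[311.59750646 194.43898396] [311.52100362  95.47199389]
```

View pics/w8.png

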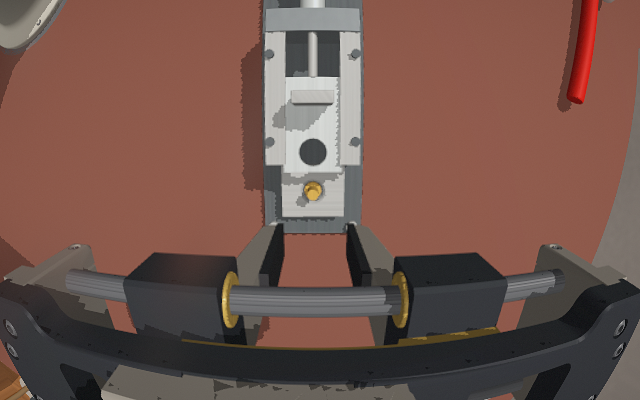

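The post stands in the nest at (313,194), and the tab top at (312,96) matches the prediction of (311.5,95.5). I move over the tab and turn 90°.

Call:
carry_out:
  commands:
    - {"offset": [0.2, 0, 0], "turn": 0.03}
    - {"offset": [0.4, 0, 0], "turn": 0.06}
    - {"offset": [0.6, 0, 0], "turn": 0.1}
    - {"offset": [0.73, -0.013, 0.02], "turn": 0.13}
    - {"offset": [0.73, -0.013, 0.02], "turn": 0.17}
    - {"offset": [0.73, -0.013, 0.02], "turn": 0.2}
    - {"offset": [0.73, -0.013, 0.02], "turn": 0.24}
    - {"offset": [0.73, -0.013, 0.02], "turn": 0.27}
    - {"offset": [0.73, -0.013, 0.02], "turn": 0.27}
    - {"offset": [0.73, -0.013, 0.02], "turn": 0.27}

```text
t: 14.28
tcp_pos: [0.4669, -0.125, 0.1363]
orientation: [0.884, 0.467, 0.001, -0.003]
wrist_force: [0.5, 0.1, 0.9]
grip_width: 0.0368
```

```bash
python3 go.py .4694 -.1265 .14 -76
```

```text
t 14.28 pos [ 0.4669 -0.125   0.1363] yaw -34.36 zax [-0.0015  0.0064 -1.    ] F [0.5 0.1 0.9] w 0.0368 q [-0.52 -0.    1.93  0.01  1.22  0.08]
offset [ 0.002  0.024 -0.031] turn 0.2313
```

Opening wider (about 50 mm) while turning.

Call:
carry_out:
  commands:
    - {"offset": [0.002, 0.024, -0.03], "turn": 0.03}
    - {"offset": [0.002, 0.024, -0.03], "turn": 0.06}
    - {"offset": [0.002, 0.024, -0.03], "turn": 0.1}
    - {"offset": [0.002, 0.024, -0.03], "turn": 0.13}
    - {"offset": [0.002, 0.024, -0.03], "turn": 0.17}
    - {"offset": [0.002, 0.024, -0.03], "turn": 0.2}
    - {"offset": [0.002, 0.024, -0.03], "turn": 0.231}
    - {"offset": [0.002, 0.024, -0.03], "turn": 0.231}
    - {"offset": [0.002, 0.024, -0.03], "turn": 0.231}
    - {"offset": [0.002, 0.024, -0.03], "turn": 0.231}
  grip: 0.1

```text
t: 15.12
tcp_pos: [0.4691, -0.1263, 0.1395]
orientation: [0.992, 0.124, -0.001, -0.004]
wrist_force: [0.5, -0.0, 0.9]
grip_width: 0.0506
```

```bash
python3 go.py .4694 -.1265 .058 -76;python3 - <<'E'
from h import *
from cell import env
w=env.capture("wrist");cv2.imwrite("pics/w9.png",w["image"])
print(proj(w,[.4694,-.1265,.082],1))
w=env.capture("side");crop(w["image"],330,100,130,120,5,"pics/s9.png")
E
```

```text
t 15.12 pos [ 0.4691 -0.1263  0.1395] yaw -75.74 zax [-0.0022  0.0068 -1.    ] F [ 0.5 -0.   0.9] w 0.0506 q [-0.52  0.    1.92  0.01  1.23  0.8 ]
offset [0.002 0.007 0.68 ] turn 0.0014
[315.7112847 211.8048138]
```

View pics/w9.png

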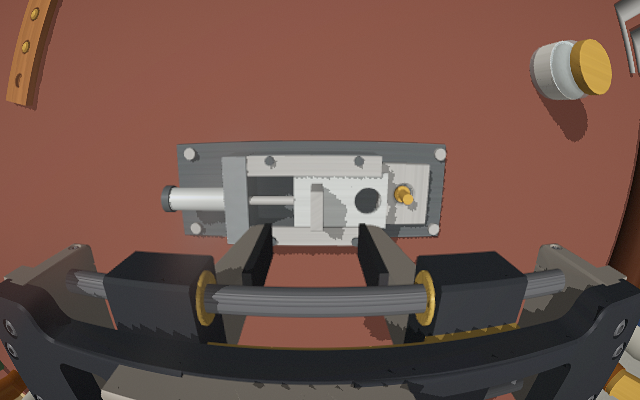

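View pics/s9.png

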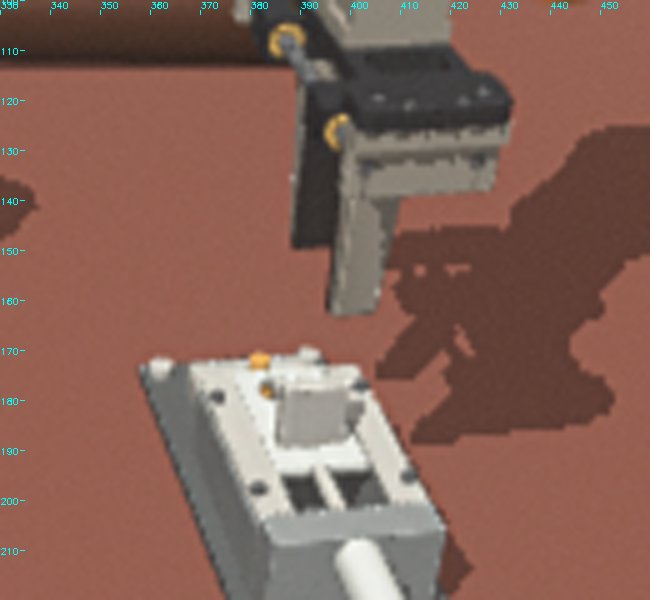

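Tab at (317,208) is midway between the fingers at (271) and (361). Descending to z≈58 mm, then closing.

Call:
carry_out:
  commands:
    - {"offset": [0.002, 0.007, 0.15], "turn": 0}
    - {"offset": [0.002, 0.007, 0.3], "turn": 0}
    - {"offset": [0.002, 0.007, 0.45], "turn": 0}
    - {"offset": [0.002, 0.007, 0.6], "turn": 0}
    - {"offset": [0.002, 0.007, 0.67], "turn": 0}
    - {"offset": [0.002, 0.007, 0.67], "turn": 0}
    - {"offset": [0.002, 0.007, 0.67], "turn": 0}
    - {"offset": [0.002, 0.007, 0.67], "turn": 0}

```text
t: 15.88
tcp_pos: [0.4704, -0.127, 0.0605]
orientation: [0.992, 0.124, 0.0, -0.003]
wrist_force: [-0.1, -1.5, -0.4]
grip_width: 0.0507
```

Call:
carry_out:
  commands:
    - {"offset": [0, 0, 0], "turn": 0}
    - {"offset": [0, 0, 0], "turn": 0}
    - {"offset": [0, 0, 0], "turn": 0}
    - {"offset": [0, 0, 0], "turn": 0}
    - {"offset": [0, 0, 0], "turn": 0}
    - {"offset": [0, 0, 0], "turn": 0}
    - {"offset": [0, 0, 0], "turn": 0}
    - {"offset": [0, 0, 0], "turn": 0}
    - {"offset": [0, 0, 0], "turn": 0}
    - {"offset": [0, 0, 0], "turn": 0}
  grip: -1
  newtons: 30

```text
t: 16.72
tcp_pos: [0.4703, -0.1267, 0.0605]
orientation: [0.992, 0.124, 0.0, -0.003]
wrist_force: [-1.7, 3.6, 3.2]
grip_width: 0.01
```

```bash
python3 go.py .4694 -.1265 .058 -76;python3 - <<'E'
from h import *
from cell import env
w=env.capture("wrist");cv2.imwrite("pics/w10.png",w["image"])
E
```

```text
t 16.72 pos [ 0.4703 -0.1267  0.0605] yaw -75.79 zax [-4.0e-04  6.2e-03 -1.0e+00] F [-1.7  3.6  3.2] w 0.01 q [-0.52  0.12  1.97  0.01  1.06  0.8 ]
offset [-0.007 -0.004  0.021] turn 0.0012
```

View pics/w10.png

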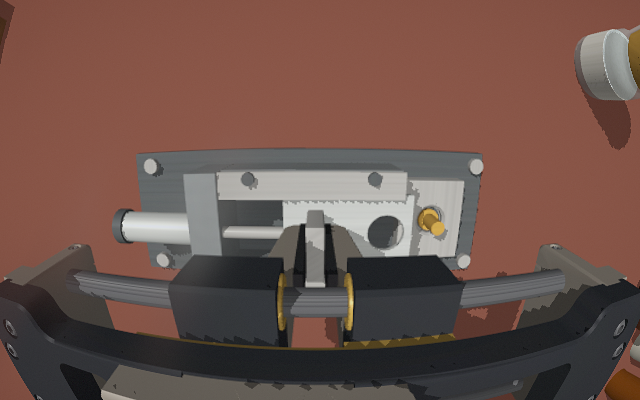

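Call:
carry_out:
  commands:
    - {"offset": [0, 0.04, 0], "turn": 0}
    - {"offset": [0, 0.09, 0], "turn": 0}
    - {"offset": [0, 0.14, 0], "turn": 0}
    - {"offset": [0, 0.19, 0], "turn": 0}
    - {"offset": [0, 0.24, 0], "turn": 0}
    - {"offset": [0, 0.28, 0], "turn": 0}
    - {"offset": [0, 0.31, 0], "turn": 0}
    - {"offset": [0, 0.333, 0], "turn": 0}
    - {"offset": [0, 0.333, 0], "turn": 0}
    - {"offset": [0, 0.333, 0], "turn": 0}

```text
t: 17.6
tcp_pos: [0.4799, -0.1648, 0.0605]
orientation: [0.992, 0.123, -0.0, -0.004]
wrist_force: [-2.8, 7.5, 7.6]
grip_width: 0.0095
```

```bash
python3 go.py .4803 -.1653 .0605 -76;python3 - <<'E'
from h import *
from cell import env
w=env.capture("wrist");cv2.imwrite("pics/w11.png",w["image"])
p=env.observe()["tcp_pos"]; print("travel",np.dot(p[:2]-[.4703,-.1267],[.2419,-.9703]), "tab-nest",np.dot(p[:2]-[.4898,-.2088],[-.2419,.9703]))
w=env.capture("top");crop(w["image"],285,215,125,95,6,"pics/t11.png")
w=env.capture("side");crop(w["image"],330,120,110,110,5,"pics/s11.png")
E
```

```text
t 17.6 pos [ 0.4799 -0.1648  0.0605] yaw -75.81 zax [-0.0015  0.0085 -1.    ] F [-2.8  7.5  7.6] w 0.0095 q [-0.57  0.17  1.91  0.01  1.07  0.75]
offset [ 0.002  0.005 -0.   ] turn 0.001
travel 0.03917279497384842 tab-nest 0.045205885026151596
```

View pics/w11.png

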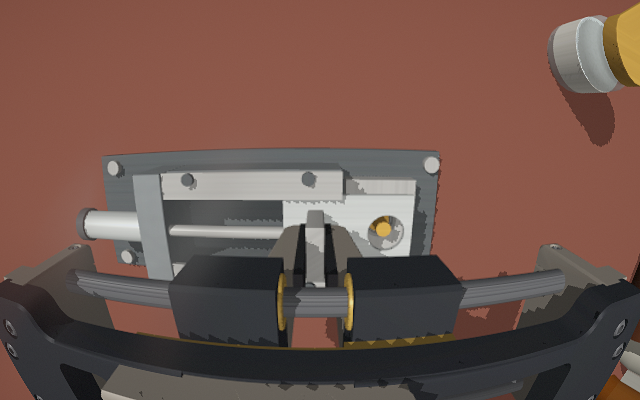

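View pics/t11.png

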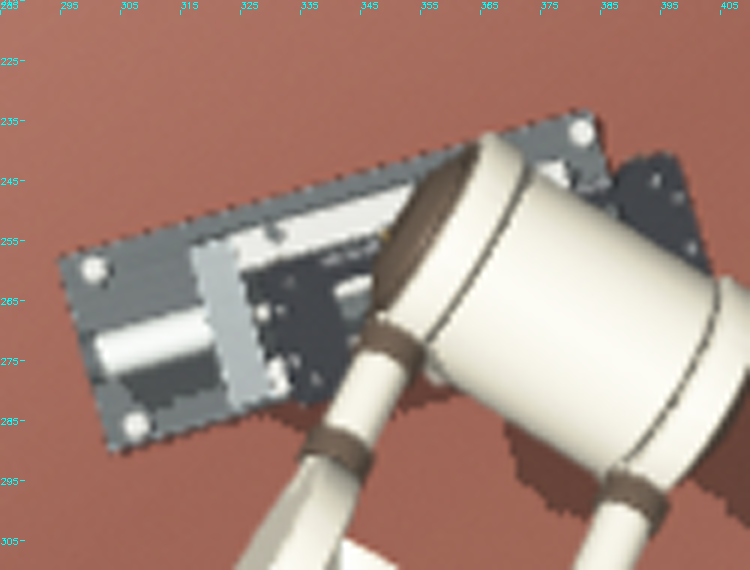

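View pics/s11.png

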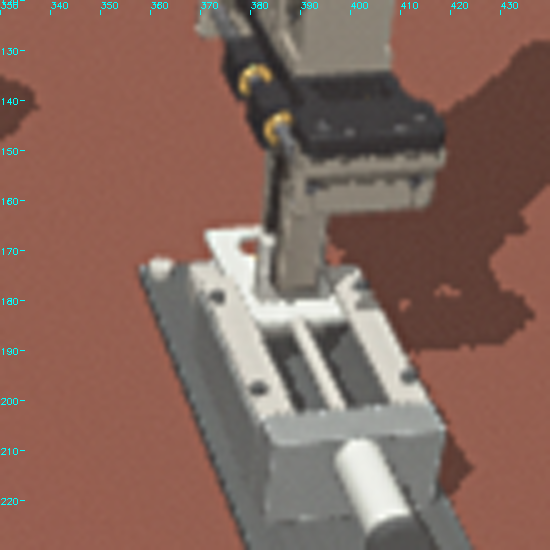

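Run:
```python
from h import *
from cell import env
w=env.capture("wrist");crop(w["image"],355,200,60,60,10,"pics/w12.png")
n=np.array([.4898,-.2088])
for d in (-.003,0,.003):
    print(d,proj(w,[*(n+d*np.array([-.2419,.9703])),.048],1))
print("post top",proj(w,[*n,.04],1)); s=env.observe();print(s["wrist_force"],np.abs(s["joint_vel"]).max(),s["t"])
```

```text
-0.003 [390.00795932 233.71523457]
0 [385.4998365  233.77010674]
0.003 [380.9622639  233.82012082]
post top [383.05183549 229.59538339]
[-2.73970379  7.59811189  7.20204876] 0.002955118708983464 17.8
```

View pics/w12.png

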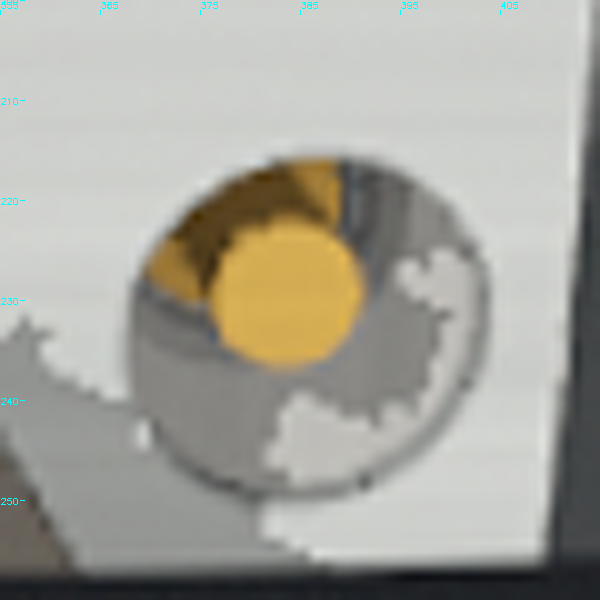

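Window centre (385.5,232) and post top (383.2,228.8) both match the predictions for half travel. I'll hold a bit longer with camera calls and then hand in.

Run:
```python
from cell import env
for i in range(8): env.capture("wrist")
s=env.observe();print(s["t"],s["tcp_pos"],s["wrist_force"],s["grip_width"])
print(env.sign_off())
```

```text
18.2 [ 0.47987809 -0.16457876  0.06047084] [-2.431193    7.74893842  6.85314772] 0.009846258338537991
the job is handed in; nothing more can be done
None
```

I took the brass post from the tray and seated it head down in the nest. I let go of it, then gripped the shutter's tab, slid it to half travel and handed the job in at 18.2 s still holding it there.

**Last checks before hand-in:**
- **Post:** it stood upright in the nest. Its top was within 1 px (about 0.5 mm) of where a centred post should appear in the wrist picture.
- **Shutter:** the window was centred over the post to about 1 mm (1.8 px off at most). The measured tool travel was 39.2 mm, against the 40 mm wanted.
- **Hold:** the fingers gripped the tab with a set grip of 30 N. The wrist felt about 8 N of horizontal pull, which agrees with the spring at half travel. It also showed about 7 N upward, which I left as it was because nothing was moving.
- **Bystanders:** the caps looked undisturbed in the side picture taken after the pick. I did not check the caps, mallet or jar again at the end, but nothing I did went near them after that.

**Disagreement:** the cameras differed by up to about 2 mm on the post and nest positions. That was within the clearances.

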